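# Press a dowel pin home with bench locking pliers, then release them

### The job

Push the aluminium tip carrier along its channel in the bench-mounted locking pliers until it is firmly home against the stop screw, squeeze the blue handle down until it snaps over centre and stays locked by itself with your hand off it, so that its pad presses the dowel pin flush, then flick the red release lever down so that the pliers spring open. Do not force anything, leave the carrier in place in the channel and leave the things around alone.

Things in the scene. Friction and masses are not known exactly. Their poses are not given: they have to be found in the camera images.
- clamp: bench locking pliers, immovable, grey base plate 240x60x8 mm. Origin on the worktop below the jaw pivot; z up, x from the jaws (-x) to the grips (+x). In mm here: carrier channel x -108..-28, floor z 22, walls 27 apart, tops z 32; upper jaw x -63..9, top z 83 open, 71 shut; cheeks x -16..46, top z 66; fixed black grip x 36..132, top z 29. Beyond x -108 bare worktop. The hand may press it with at most 50 N
- depth_stop: aluminium bracket 6x27x26 mm across the inner end of the channel, fixed to the pliers, with the dark stop screw (12 mm diameter head) that it carries; origin at the lower edge of its front face, at x=-30, z=22 mm in the clamp frame; axes as the clamp's. The screw head stands 2 to 11 mm out of that face towards the carrier: different each time, not reported, rigid; its axis is 8 mm above the floor
- stop_face (a point): middle of the bracket's front face, 8 mm above the channel floor, on the stop screw's axis, behind the screw head; axes as the clamp's. With the carrier home the carrier_back point is 2 to 11 mm from it. Pressing the carrier on the screw with 3 N for 0.1 s, before the dowel is pressed, is firm; over 30 N is ramming
- carrier: loose aluminium block 80x24x16 mm, 0.12 kg, in the channel with 3 mm side play, 7 to 26 mm short of the stop screw; it slides along the clamp's +x at about 1 N. Origin: centre of the underside; x along it towards the stop, z up. A copper coloured dowel pin, 8 mm diameter, stands out of its top 26 mm from the middle towards the stop; once home it is under the jaw's pad (26x16 mm, centre x=-50 mm)
- carrier_front (a point): middle of the carrier's outer end face (24 mm wide, 16 mm high), 30 mm above the worktop, where it can be pushed from the open end; with the carrier home it lies at x=-112 to -121 mm in the clamp frame, depending on the stop screw, just outside the channel; axes as the carrier's
- carrier_back (a point): middle of the carrier's back face, which meets the stop screw
- dowel (a joint): how far the dowel pin is pressed in (m): 0 to 0.001 at the start, 0.005 = flush with the carrier's top. It takes about 10 N and stays where it is left
- handle (a joint): blue handle, bar 84 mm long, 20 wide, hinged at x=37, z=58 mm (clamp frame) on an axis across the pliers. 0 = open, slanting up 0.68 rad towards the grips' end; grows downward; dead centre 0.60; rubber bumper from 0.68, locked and level, 0.68 to 0.72. A spring of about 1 N opens it; resistance at its press point peaks at about 7 N and falls away at dead centre; beyond, it stays locked if the carrier is under the pad
- handle_press (a point): point on top of the blue handle, 62 mm from its hinge, where it is best pushed down; x along the handle away from the hinge. Open: about 102 mm above the worktop at x=81 mm in the clamp frame; locked: 64 mm above it at x=99 mm. Pushed straight down at x=90 mm it works well: the hand stays clear of the slanting handle's end, which lies at x=102 mm when open
- release (a joint): red release lever, hinged at x=130, z=40 mm (clamp frame) on an axis across the pliers. 0 = paddle up; grows as the paddle is pushed down, at most 0.85 rad. Its nose lifts the locked handle back over dead centre at about 0.2 to 0.3 rad; the handle then springs up open. A light spring lifts the paddle again. Takes about 4 N
- release_press (a point): point on top of the red paddle (26 mm long, 20 mm wide), 25 mm from its hinge, where it is best pushed down; at rest 51 mm above the worktop at x=155 mm in the clamp frame, about 20 mm lower at full stroke
- gauge_weight: bystander: brass coloured weight, 26 mm diameter, 38 mm high; origin at the centre of its underside
- kapton_tape: bystander: roll of orange tape lying flat, 72 mm diameter, 12 mm high; origin at the centre of its underside
- swab_cup: bystander: clear cup of swabs, 51 mm diameter, 109 mm high; origin at the centre of its underside
- film_reel: bystander: white reel lying flat, 68 mm diameter, 12 mm high; origin at the centre of its underside
Things that resemble listed ones, but are neither listed nor needed, are in the scene too. Of the things like the carrier, leave any that is black; of the rest the smaller one is meant.

How it is judged:
On the way, in this order (a step that is already met when the one before it is completed fails the run):
1. the carrier is pushed against the stop screw with more than 3 N, before the dowel is pressed (contact force between carrier and depth_stop above 3 N and value of joint dowel below 0.0025 m), for 0.1 s.
2. the handle stays locked past dead centre (over 0.63 rad) with the fingers off the pliers, the dowel pressed at least 3.5 mm in (value of joint handle above 0.63 rad and value of joint dowel above 0.0035 m and contact force between the fingers and clamp below 0.3 N), for 0.3 s.
3. the release lever is pushed down past 0.1 rad (value of joint release above 0.1 rad).
4. the handle springs open (under 0.1 rad) (value of joint handle below 0.1 rad), for 0.2 s.
At the end, for the whole second after the job is handed in: Pliers open (handle under 0.1 rad), release lever back up (under 0.1 rad), dowel flush within 1.5 mm, carrier flat and at rest in the channel, in line within 0.12 rad, the middle of its back face within 13.5 mm of the stop_face point (value of joint each of handle, release below 0.1 rad and value of joint dowel above 0.0035 m and distance between carrier_back and stop_face below 0.0135 m and angle between the x axis of carrier and the x axis of clamp, either way round below 0.12 rad and angle between carrier's own z axis and vertical below 0.08 rad and linear speed of carrier below 0.01 m/s); the robot touches nothing.
It fails at once if the carrier is rammed against the stop screw with over 30 N (contact force between carrier and depth_stop above 30 N).
It fails at once if the hand presses on the pliers with over 50 N (contact force between the fingers and clamp above 50 N).
It fails at once if a bystander is moved by more than 20 mm (distance of any of gauge_weight, kapton_tape, swab_cup, film_reel from where it was at the start of the episode above 0.02 m).
It also fails if it takes over 53 s, if anything falls off the work surface, if the arm or the gripper's body presses on something with over 40 N, if the wrist force passes 120 N, or if a joint passes its speed limit or range.

### The arm

A 6-joint arm with a two-finger parallel gripper is mounted at the origin on a cart in front of the work surface, level with it; the furniture and walls round the work are solid. World frame = base frame: x ahead of the robot, y to its left, z up, the work surface at z = 0. Lengths are in m, angles in rad, forces in N, time in s.
With the tool pointing down it reaches from about 0.275 to 0.85 m from the base axis. Payload 19 kg.
Tool frame: the origin (TCP) lies on the front face of the gripper's body, between the roots of the fingers; the fingertips stand 73 mm ahead of it and the grasp point (between the pads) lies 54 mm ahead of it; z points along the fingers, y is the line along which they close (so a half turn about z gives the same grasp; the last joint's range is limited). The gripper opens to 85 mm and grips with 20 to 120 N. Pads are 22 mm wide; open, the fingers measure 114 mm over their backs; the gripper's body (76 mm by 85 mm) begins 54 mm behind the grasp point. The pads swing forward as they close: fully open they stand 13 mm farther back than shut.
Start: joints at [-1.387, 0.15, 1.437, -0, 1.554, -0.134], TCP at [0.18, -0.546, 0.304] pointing down, gripper open.
Joint ranges: [-2.8, 2.8], [-0.68, 2.1], [0.12, 2.68], [-1.39, 4.53], [0.16, 2.79], [-2.81, 2.81]. Speed limits (rad/s): [1.89, 1.89, 2.22, 3.01, 3.01, 3.01].

### API

Orientations are given as a rotation vector (axis times angle).
In Python, from rig import arm, cams, order gives the robot as it stands.
- The arm moves only by the shell command python3 -m creep 'ROWS' [FORCE]. ROWS is a JSON object of lists of equal length, an entry for each row: "linear": the shift along the tool's x, y, z in m, a list of three; "yaw": the turn about the tool's z in degrees; "gripper": the finger opening in m, from 0 to 0.0854. A call has 1 to 12 rows; each row shifts and turns the commanded pose from where the row before left it, along the tool's axes as they then stand; what a row does not reach is not made up. A row lasts 1/10 s, in which the tool goes at most 50 mm and 8.59 degrees, less where a joint would pass 70% of its speed; a pose out of reach is approached as far as the arm can. A call with a gripper value outside its range is refused whole. The fingers move at their own pace and stop on an object; FORCE is the grip in N (left out, the last holds). Time passes only in rows, so rows that do not move let the fingers close. It gives the time, the measured TCP pose, the force, the opening and the grip force at its end, in the units of the state.
- arm.get_obs(): the state, without advancing time (a new reading comes with each control period).
- cams.capture(name): name is "scene" or "top" or "wrist"; returns the picture (480x640x3 uint8, red, green, blue); there is no depth.
- cams.camera_model(name): a dict with "fx", "fy", "cx", "cy" (pixels), "cam_to_world" (4x4, takes a point from camera to world coordinates); the wrist camera has in their place "T_tool_cam" (4x4, takes a point from camera to tool coordinates, whose origin is the TCP and whose axes are the flange's). Camera axes: x right, y up, looking along -z (the intrinsics and any distortion apply to the point x, -y, -z); pixel columns grow to the right and rows downward; lengths in m; the calibration is good to about 2 mm. A picture is of the moment at which its call begins: read the wrist's pose just before it. camera_model takes no time and is no camera call.
- order.close_job(): hands the job in; it is judged then, once.
The state is a dict: "clock": time; "joint_positions": joint angles; "qd": joint speeds; "effort": joint torques, N m; "tcp_pos": TCP position; "orientation": TCP orientation; "ft_force": force on the tool from outside, world axes, zero at the start; "wrist_torque": the same for the moment, N m; "opening": finger opening in m; "grasp_force": force on a finger pad.
Only numpy, scipy, OpenCV 4.12 (cv2) and the standard library are available. Lean on these libraries where they do the work, as an engineer would, in place of code of your own. Each camera call takes 0.05 s, during which the arm holds its last target. There are 200 camera calls.

## Working session

There is one attempt and no reset: what is moved stays moved. The work goes in short steps, Python scripts to look and compute and a shell command to move; the robot and the scene stay as the last step left them, time stands still between calls to the robot, and variables do not carry over. Pictures are saved under pics/ and viewed, at most 10 in all, crops included, and the job is handed in when it is done.

```bash
mkdir -p pics; ls
python3 - <<'E'
from rig import arm,cams
import cv2,numpy as np
np.set_printoptions(precision=4,suppress=True)
for n in ("scene","top"):
    cv2.imwrite(f"pics/{n}.png",cams.capture(n)[:,:,::-1]); m=cams.camera_model(n); print(n,m)
print(cams.camera_model("wrist")); o=arm.get_obs(); print(o)
E
```

```text
pics
scene {'fx': 553.5745527117348, 'fy': 553.5745527117348, 'cx': 308.19384067377837, 'cy': 240.5794959649451, 'cam_to_world': array([[-0.8047,  0.2412, -0.5424, -0.0656],
       [-0.5935, -0.3445,  0.7274,  0.9516],
       [-0.0114,  0.9073,  0.4204,  0.5585],
       [ 0.    ,  0.    ,  0.    ,  1.    ]])}
top {'fx': 461.60746782296206, 'fy': 461.60746782296206, 'cx': 318.03418163436197, 'cy': 235.18873121619163, 'cam_to_world': array([[-0.014 ,  0.9949, -0.0999,  0.4288],
       [-0.9995, -0.0168, -0.0278,  0.1361],
       [-0.0293,  0.0994,  0.9946,  0.9416],
       [ 0.    ,  0.    ,  0.    ,  1.    ]])}
{'fx': 387.13733838387554, 'fy': 387.13733838387554, 'cx': 314.34529558734636, 'cy': 237.89003233971084, 'T_tool_cam': array([[-0.0008,  0.9595,  0.2816,  0.0712],
       [ 1.    ,  0.0005,  0.001 , -0.0002],
       [ 0.0008,  0.2816, -0.9595, -0.0701],
       [ 0.    ,  0.    ,  0.    ,  1.    ]])}
{'clock': 0.1, 'joint_positions': array([-1.387 ,  0.1509,  1.4379, -0.    ,  1.5538, -0.134 ]), 'qd': array([ 0.0016, -0.0019, -0.0035,  0.0012, -0.0014, -0.0002]), 'effort': array([  0.0046, -71.4387, -57.1794,   0.0001,   0.0072,  -0.    ]), 'tcp_pos': array([ 0.1796, -0.5461,  0.3034]), 'orientation': array([-3.1009, -0.497 ,  0.    ]), 'ft_force': array([ 0.0439,  0.0506, -1.13  ]), 'wrist_torque': array([0.0032, 0.0351, 0.0275]), 'grasp_force': 0.0, 'opening': 0.08522912723710716}
```

View pics/top.png

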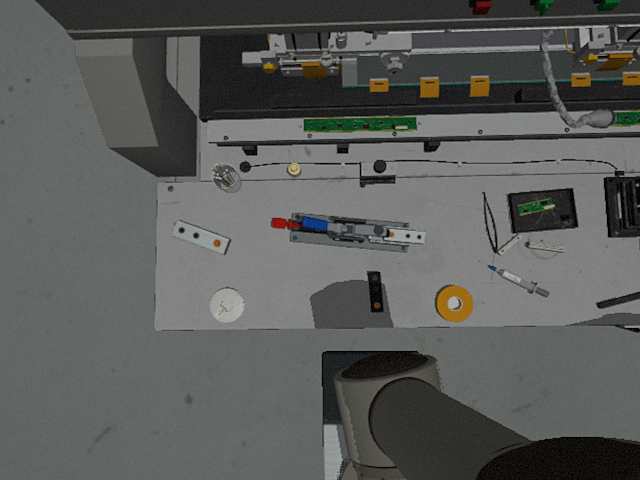

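View pics/scene.png

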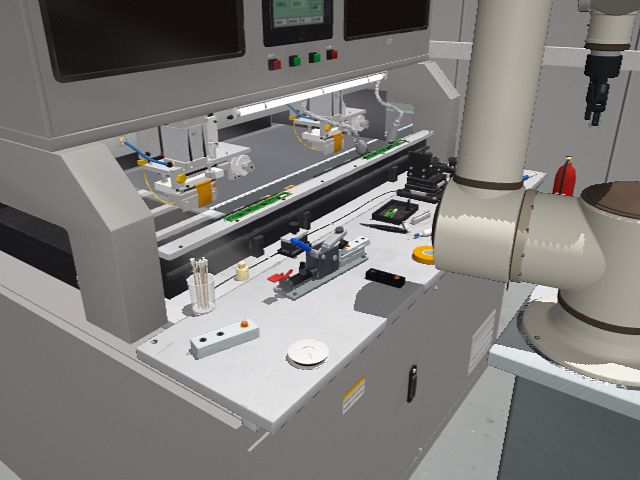

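The top view shows the pliers from the red paddle (278,223) through the blue handle (315,225) to the dowel (390,234) and carrier end (425,238). The other carriers are a larger one at (200,237) and a black one at (375,290). Bystanders are the tape at (454,303), reel at (227,305), cup at (227,178) and weight at (294,170).

```bash
cat > h.py <<'E'
import numpy as np,cv2
from rig import arm,cams
from scipy.spatial.transform import Rotation as R
np.set_printoptions(precision=4,suppress=True)
def model(n,o=None):
    m=cams.camera_model(n)
    if n=="wrist":
        T=np.eye(4);T[:3,:3]=R.from_rotvec(o["orientation"]).as_matrix();T[:3,3]=o["tcp_pos"];m["cam_to_world"]=T@m["T_tool_cam"]
    return m
def ray(m,u,v,z):
    d=m["cam_to_world"][:3,:3]@np.array([(u-m["cx"])/m["fx"],-(v-m["cy"])/m["fy"],-1]);c=m["cam_to_world"][:3,3]
    return c+d*(z-c[2])/d[2]
def proj(m,p):
    q=np.linalg.inv(m["cam_to_world"])@np.append(p,1)
    return np.array([m["cx"]-m["fx"]*q[0]/q[2],m["cy"]+m["fy"]*q[1]/q[2]])
def blobs(im,lo,hi,amin=15):
    M=cv2.inRange(cv2.cvtColor(im,cv2.COLOR_RGB2HSV),np.array(lo),np.array(hi))
    n,l,s,c=cv2.connectedComponentsWithStats(M)
    return [(c[i],s[i]) for i in range(1,n) if s[i][4]>=amin]
RED=((0,150,90),(6,255,255));BLUE=((105,150,60),(125,255,255));COP=((7,130,90),(22,255,255))
E
python3 - <<'E'
from h import *
im=cams.capture("top");m=model("top")
roi=im.copy();roi[:200]=0;roi[265:]=0;roi[:,:265]=0;roi[:,440:]=0
for n,c,z in(("red",RED,.05),("blue",BLUE,.085),("cop",COP,.042)):
    for b,s in blobs(roi,*c,8): print(n,b,s,ray(m,*b,z), ray(m,s[0],b[1],z)[1],ray(m,s[0]+s[2],b[1],z)[1])
for (u,v) in((227,178),(294,170),(454,303),(227,305)): print(ray(m,u,v,.02))
cv2.imwrite("pics/topc.png",cv2.resize(im[200:262,262:437],None,fx=4.5,fy=4.5,interpolation=cv2.INTER_CUBIC)[:,:,::-1])
E
```

```text
red [282.2812 223.1813] [272 218  27  10 160] [0.543  0.2305 0.05  ] 0.2506019916748924 0.19779468517656934
blue [314.3977 223.5097] [302 217  26  14 259] [0.5369 0.1665 0.085 ] 0.18975404262814924 0.1410863836976733
cop [391.4118 233.8824] [390 232   4   5  17] [0.5192 0.018  0.042 ] 0.020739978602814485 0.012970997926760583
[0.642  0.3464 0.02  ]
[0.6557 0.209  0.02  ]
[ 0.3831 -0.1031  0.02  ]
[0.3849 0.3449 0.02  ]
```

View pics/topc.png

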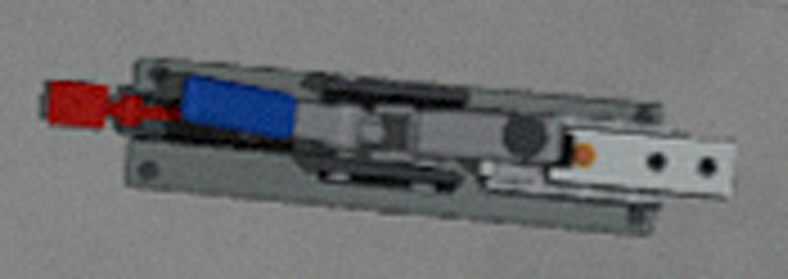

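```bash
cat >> h.py <<'E'
CO=np.array([.0,.0]);YAW=0.
try: CO,YAW=(lambda d:(d[:2],d[2]))(np.load('clamp.npy'))
except OSError: pass
def w2c(p): c,s=np.cos(YAW),np.sin(YAW);d=np.asarray(p)[:2]-CO;return np.array([c*d[0]+s*d[1],-s*d[0]+c*d[1]])
def c2w(p): c,s=np.cos(YAW),np.sin(YAW);return CO+np.array([c*p[0]-s*p[1],s*p[0]+c*p[1]])
E
python3 - <<'E'
from h import *
m=model("top")
P=[ray(m,262+a/4.5-.4,200+b/4.5-.4,.008)[:2] for a,b in((140,60),(660,103),(650,237),(127,187))]
P=np.array(P);print(P)
print([np.linalg.norm(P[i]-P[(i+1)%4]) for i in range(4)])
d=(P[0]+P[3]-P[1]-P[2]);yaw=np.arctan2(d[1],d[0]);c=P.mean(0)-.012*d/np.linalg.norm(d)
np.save("clamp.npy",[*c,yaw]);print(c,yaw)
E
python3 - <<'E'
from h import *
m=model("top")
for n,u,v,z in(("red",282.28,223.18,.05),("redend",272,222,.055),("blue",314.4,223.5,.092),("bluefar",302,222,.11),("dowel",391.4,233.9,.042),("front",425.2,237,.038)): print(n,w2c(ray(m,u,v,z)))
for q in((-.16,0),(-.115,0),(.09,0),(.155,0)): print(q,c2w(q))
for (u,v) in((227,178),(294,170),(454,303),(227,305)): print(w2c(ray(m,u,v,.02)))
E
```

```text
[[ 0.5692  0.2134]
 [ 0.5453 -0.0212]
 [ 0.4849 -0.0147]
 [ 0.5113  0.2198]]
[np.float64(0.2357742884590413), np.float64(0.06070143007455575), np.float64(0.23595353023350044), np.float64(0.058229535820146894)]
[0.5264 0.0874] 1.4641137074339057
red [ 0.1441 -0.0013]
redend [ 0.1636 -0.0012]
blue [ 0.0795 -0.0011]
bluefar [0.1013 0.0003]
dowel [-0.0697 -0.0002]
front [-0.1362 -0.0005]
(-0.16, 0) [ 0.5094 -0.0717]
(-0.115, 0) [ 0.5142 -0.027 ]
(0.09, 0) [0.536  0.1769]
(0.155, 0) [0.5429 0.2415]
[ 0.2698 -0.0873]
[ 0.1347 -0.1157]
[-0.2046  0.1222]
[0.241  0.1682]
```

```bash
python3 -m creep '{"linear":[[0,0,0],[0,0,0],[0,0,0],[0.025,-0.04,0],[0.025,-0.04,0],[0.025,-0.04,0],[0.025,-0.04,0],[0.025,-0.04,0],[0.025,-0.04,0],[0.025,-0.04,0],[0.025,-0.04,0]],"yaw":[8.1,8.1,8.1,0,0,0,0,0,0,0,0],"gripper":[0,0,0,0,0,0,0,0,0,0,0]}' 20
cat > st.py <<'E'
from h import *
o=arm.get_obs();r=R.from_rotvec(o["orientation"]).as_matrix()
print("t",o["clock"],"clamp xy mm",w2c(o["tcp_pos"])*1e3,"tip z",(o["tcp_pos"]+r[:,2]*.073)[2]*1e3,"F",o["ft_force"],"open",o["opening"])
print("tool y in clamp deg",np.degrees(np.arctan2(r[1,1],r[0,1])-YAW),"tilt",r[:,2])
E
python3 st.py
```

```text
clock: 1.25
tcp_pos: [0.4132, -0.2474, 0.3039]
orientation: [3.137, -0.167, 0.0]
ft_force: [1.0, -0.3, 0.1]
opening: -0.0003
grasp_force: 0.0
t 1.25 clamp xy mm [-344.9535   76.8773] tip z 230.94713863945506 F [ 1.0419 -0.2761  0.0906] open -0.0003367116413973236
tool y in clamp deg -179.98808028238696 tilt [ 0.0002 -0.     -1.    ]
```

```bash
python3 -m creep '{"linear":[[0.02,-0.04,0],[0.02,-0.04,0],[0.02,-0.04,-0.0],[0.017,-0.04,0.03],[0,0,0.045],[0,0,0.045],[0,0,0],[0,0,0]]}'
python3 st.py
python3 - <<'E'
from h import *
o=arm.get_obs();im=cams.capture("wrist");cv2.imwrite("pics/w1.png",im[:,:,::-1]);m=model("wrist",o)
for b,s in blobs(im,*COP,30): print(b,s,w2c(ray(m,*b,.042)))
E
```

```text
t 1.25 clamp xy mm [-344.9535   76.8773] tip z 230.94713863945506 F [ 1.0419 -0.2761  0.0906] open -0.0003367116413973236
tool y in clamp deg -179.98808028238696 tilt [ 0.0002 -0.     -1.    ]
[174.8097 246.923 ] [ 138  212   75   71 3363] [-0.2189  0.1117]
[ 18.0227 266.6705] [ 12 261  14  11  88] [-0.0735  0.1307]$: bad value
```

View pics/w1.png

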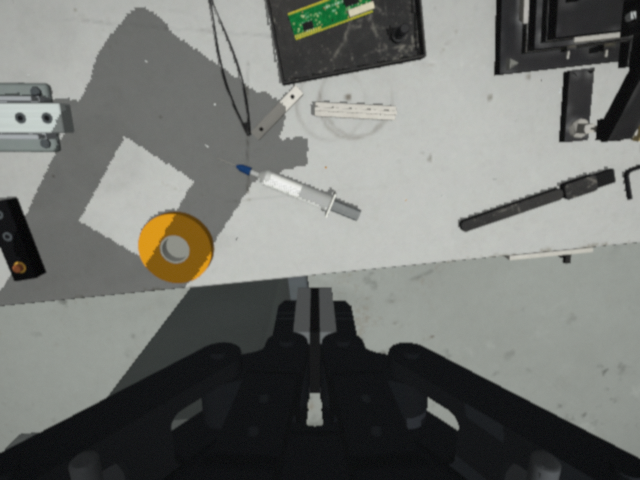

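The move was refused, so the arm has not moved. The picture shows the tape at (175,247) and the carrier end at (65,117) from further off, and the route is clear. I'll resend with all the keys.

```bash
python3 -m creep '{"linear":[[0.02,-0.04,0],[0.02,-0.04,0],[0.02,-0.04,0],[0.017,-0.04,0.03],[0,0,0.045],[0,0,0.045],[0,0,0],[0,0,0]],"yaw":[0,0,0,0,0,0,0,0],"gripper":[0,0,0,0,0,0,0,0]}'
python3 st.py
python3 - <<'E'
from h import *
o=arm.get_obs();im=cams.capture("wrist");cv2.imwrite("pics/w2.png",im[:,:,::-1]);m=model("wrist",o)
for b,s in blobs(im,*COP,30): print(b,s,w2c(ray(m,*b,.042)))
E
```

```text
clock: 2.1
tcp_pos: [0.505, -0.1005, 0.1864]
orientation: [-3.137, 0.167, 0.001]
ft_force: [-0.3, 0.4, 0.6]
opening: 0.0001
grasp_force: 0.0
t 2.1 clamp xy mm [-189.1195    1.264 ] tip z 113.44523826787851 F [-0.328   0.3901  0.5962] open 6.612751540743841e-05
tool y in clamp deg -179.99386761441306 tilt [-0.0006  0.0003 -1.    ]
[ 19.6769 243.3538] [ 16 238   8  11  65] [-0.0178 -0.0035]
[111.5949 247.8565] [103 240  18  17 237] [-0.0708 -0.0007]
[314.4447 409.9057] [306 392  18  35 488] [-0.1889  0.1125]
```

View pics/w2.png

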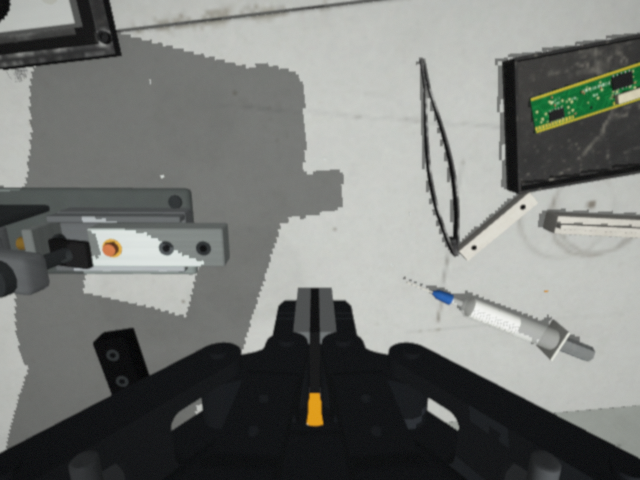

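The dowel is at (112,248), which is clamp x −71, y −1. The carrier's front edge is at (228,245), so its face is near x −137. The worktop beside it is clear, so I'll descend and approach.

```bash
python3 -m creep '{"linear":[[0.002,0,0.03],[0,0,0.03],[0,0,0.026],[0,-0.01,0],[0,-0.01,0],[0,-0.01,0],[0,0,0],[0,0,0],[0,0,0]],"yaw":[0,0,0,0,0,0,0,0,0],"gripper":[0,0,0,0,0,0,0,0,0]}'
python3 st.py
```

```text
clock: 3.05
tcp_pos: [0.5103, -0.0708, 0.1001]
orientation: [3.137, -0.167, 0.001]
ft_force: [0.1, -0.9, 0.7]
opening: -0.0005
grasp_force: 0.0
t 3.05 clamp xy mm [-158.9773   -0.8052] tip z 27.068706946768785 F [ 0.0807 -0.8576  0.6796] open -0.00045753212273177377
tool y in clamp deg -179.967899089674 tilt [ 0.0008 -0.0002 -1.    ]
```

```bash
python3 -m creep '{"linear":[[0,-0.003,0],[0,-0.003,0],[0,-0.003,0],[0,-0.003,0],[0,-0.003,0],[0,-0.002,0],[0,0,0],[0,0,0]],"yaw":[0,0,0,0,0,0,0,0],"gripper":[0,0,0,0,0,0,0,0]}'
python3 st.py;python3 - <<'E'
from h import *
o=arm.get_obs();im=cams.capture("wrist");cv2.imwrite("pics/w3.png",im[:,:,::-1]);m=model("wrist",o)
for b,s in blobs(im,*COP,30): print(b,s,w2c(ray(m,*b,.042)))
E
```

```text
clock: 3.85
tcp_pos: [0.5119, -0.0537, 0.0995]
orientation: [-3.137, 0.167, 0.0]
ft_force: [0.0, -1.3, -0.4]
opening: -0.0001
grasp_force: 0.0
t 3.85 clamp xy mm [-141.8154   -0.5847] tip z 26.502995324943893 F [ 0.0141 -1.275  -0.4174] open -0.00011364733374720478
tool y in clamp deg -179.9697926828678 tilt [-0.      0.0002 -1.    ]
[101.8406 324.3622] [ 88 311  31  26 508] [-0.0635 -0.001 ]
```

View pics/w3.png

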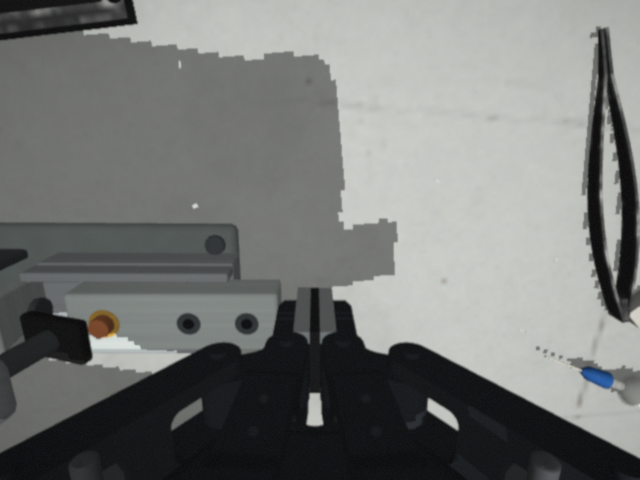

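The finger is at the carrier's front end (edge at x≈280 px) and the dowel, at (102,324), has moved to about −64. I'll continue in small steps, watching the force.

```bash
for i in 1; do python3 -m creep '{"linear":[[0,-0.001,0],[0,-0.001,0],[0,0,0]],"yaw":[0,0,0],"gripper":[0,0,0]}' | grep ft; done; python3 st.py
```

```text
ft_force: [0.3, -0.4, -0.4]
t 4.2 clamp xy mm [-139.8465   -0.587 ] tip z 26.522687558488066 F [ 0.288  -0.4049 -0.4412] open -0.0003462152990464334
tool y in clamp deg -179.97907948485306 tilt [-0.      0.0001 -1.    ]
```

```bash
python3 -m creep '{"linear":[[0,-0.001,0],[0,-0.001,0],[0,0,0]],"yaw":[0,0,0],"gripper":[0,0,0]}' | grep ft; python3 st.py
```

```text
ft_force: [-0.4, -0.2, -0.6]
t 4.5 clamp xy mm [-137.7854   -0.5791] tip z 26.49964318923699 F [-0.4181 -0.2064 -0.6034] open -0.00015508992558203316
tool y in clamp deg -179.97137549901652 tilt [-0.      0.0001 -1.    ]
```

```bash
python3 -m creep '{"linear":[[0,-0.001,0],[0,0,0]],"yaw":[0,0],"gripper":[0,0]}' | grep ft; python3 st.py
```

```text
ft_force: [-0.9, -0.9, -1.8]
t 4.7 clamp xy mm [-136.8091   -0.5512] tip z 26.46838824873099 F [-0.9251 -0.8673 -1.8183] open -0.0001921308077917972
tool y in clamp deg -179.97373935473888 tilt [-0.0001  0.0001 -1.    ]
```

```bash
python3 -m creep '{"linear":[[0,-0.001,0],[0,-0.001,0],[0,-0.001,0],[0,0,0]],"yaw":[0,0,0,0],"gripper":[0,0,0,0]}' | grep ft;  python3 - <<'E'
from h import *
o=arm.get_obs();im=cams.capture("wrist");m=model("wrist",o)
for b,s in blobs(im,*COP,30): print(o["tcp_pos"],b,s,w2c(ray(m,*b,.042)))
E
```

```text
ft_force: [0.7, -0.1, -0.5]
[ 0.5127 -0.0457  0.0995] [109.1042 319.6458] [ 92 311  28  25 192] [-0.0584 -0.0029]
```

```bash
python3 -m creep '{"linear":[[0,-0.001,0],[0,0,0]],"yaw":[0,0],"gripper":[0,0]}' | grep ft; python3 -m creep '{"linear":[[0,0,0]],"yaw":[0],"gripper":[0]}' | grep ft; python3 st.py
```

```text
ft_force: [0.2, -0.3, 1.2]
ft_force: [0.2, -0.2, -0.9]
t 5.45 clamp xy mm [-132.8621   -0.5748] tip z 26.506200868417455 F [ 0.222  -0.167  -0.8694] open -4.525980004747884e-05
tool y in clamp deg -179.97612012556502 tilt [-0.      0.0001 -1.    ]
```

```bash
python3 -m creep '{"linear":[[0,-0.001,0],[0,0,0]],"yaw":[0,0],"gripper":[0,0]}' | grep -E "ft|pos"
```

```text
tcp_pos: [0.5129, -0.0438, 0.0995]
ft_force: [0.5, -0.2, -0.6]
```

```bash
python3 -m creep '{"linear":[[0,-0.001,0],[0,0,0]],"yaw":[0,0],"gripper":[0,0]}' | grep -E "ft|pos"
```

```text
tcp_pos: [0.513, -0.0427, 0.0995]
ft_force: [-0.8, -0.4, -0.2]
```

```bash
python3 -m creep '{"linear":[[0,-0.001,0],[0,0,0]],"yaw":[0,0],"gripper":[0,0]}' | grep -E "ft|pos"
```

```text
tcp_pos: [0.5132, -0.0417, 0.0995]
ft_force: [-0.3, -0.1, -0.1]
```

```bash
python3 -m creep '{"linear":[[0,-0.001,0],[0,0,0]],"yaw":[0,0],"gripper":[0,0]}' | grep -E "ft|pos"
```

```text
tcp_pos: [0.5133, -0.0408, 0.0995]
ft_force: [0.0, 0.1, 0.3]
```

```bash
python3 -m creep '{"linear":[[0,-0.001,0],[0,0,0]],"yaw":[0,0],"gripper":[0,0]}' | grep -E "ft|pos"
```

```text
tcp_pos: [0.5134, -0.0398, 0.0995]
ft_force: [0.8, -0.6, 0.2]
```

```bash
python3 -m creep '{"linear":[[0,-0.001,0],[0,0,0]],"yaw":[0,0],"gripper":[0,0]}' | grep -E "ft|pos"
python3 - <<'E'
from h import *
o=arm.get_obs();print(w2c(o["tcp_pos"]));im=cams.capture("top");m=model("top");im[:,:330]=0;im[:200]=0;im[265:]=0;im[:,430:]=0
for b,s in blobs(im,*COP,2): print(b,s,w2c(ray(m,*b,.042)))
E
```

```text
tcp_pos: [0.5134, -0.039, 0.0995]
ft_force: [0.5, -4.9, -0.4]
[-0.1271 -0.0006]
```

Force rose to 4.9 N, and the front face is at about −119, within the home range. I'll firm it slightly and hold.

```bash
python3 -m creep '{"linear":[[0,-0.0004,0],[0,0,0],[0,0,0],[0,0,0]],"yaw":[0,0,0,0],"gripper":[0,0,0,0]}' | grep -E "ft|pos"
```

```text
tcp_pos: [0.5135, -0.0388, 0.0996]
ft_force: [-2.0, -6.6, 0.3]
```

```bash
python3 -m creep '{"linear":[[0,-0.0005,0],[0,0,0],[0,0,0]],"yaw":[0,0,0],"gripper":[0,0,0]}' | grep -E "ft|pos"
```

```text
tcp_pos: [0.5136, -0.0386, 0.0996]
ft_force: [-1.1, -10.1, 0.6]
```

```bash
python3 -m creep '{"linear":[[0,0.01,0],[0,0.015,0],[0,0,-0.04],[0,0,-0.04],[0,0,-0.04],[0,-0.04,0],[0,-0.04,0],[0,-0.04,0],[0,-0.04,0],[0,-0.04,0],[0,-0.04,0],[0,0,0]],"yaw":[0,0,0,0,0,0,0,0,0,0,0,0],"gripper":[0,0,0,0,0,0,0,0,0,0,0,0]}'; python3 st.py;  python3 - <<'E'
from h import *
o=arm.get_obs();im=cams.capture("wrist");cv2.imwrite("pics/w4.png",im[:,:,::-1]);m=model("wrist",o)
for n,c,z in(("red",RED,.05),("blue",BLUE,.092)):
    for b,s in blobs(im,*c,60): print(n,b,s,w2c(ray(m,*b,z)))
E
```

```text
clock: 8.6
tcp_pos: [0.5365, 0.1787, 0.2193]
orientation: [-3.136, 0.162, 0.001]
ft_force: [-0.3, -0.3, -0.7]
opening: 0.0
grasp_force: 0.0
t 8.6 clamp xy mm [91.9069 -0.351 ] tip z 146.30837827152854 F [-0.2504 -0.2833 -0.7389] open 1.671386052601276e-05
tool y in clamp deg -179.80065072990203 tilt [-0.0003  0.0013 -1.    ]
red [238.1199 236.8537] [ 203  223   92   29 1668] [ 0.1415 -0.0016]
blue [335.3007 262.4355] [ 295  238   83   50 2843] [0.0809 0.0004]
```

View pics/w4.png

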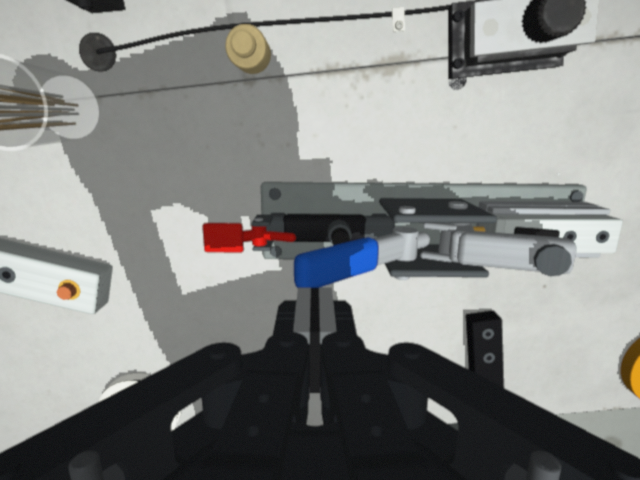

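The finger is over the blue handle (end at (297,270) px) and the weight and cup are well clear. I'll centre it at x=90 and press down.

```bash
python3 -m creep '{"linear":[[0,0.002,0.01],[0,0,0.015],[0,0,0.01],[0,0,0.008],[0,0,0.008],[0,0,0.008],[0,0,0.006],[0,0,0.004],[0,0,0.004],[0,0,0],[0,0,0]],"yaw":[0,0,0,0,0,0,0,0,0,0,0],"gripper":[0,0,0,0,0,0,0,0,0,0,0]}'; python3 st.py
```

```text
clock: 9.75
tcp_pos: [0.5364, 0.1737, 0.1467]
orientation: [-3.137, 0.167, -0.001]
ft_force: [1.5, 1.2, 4.9]
opening: 0.0003
grasp_force: 2.3
t 9.75 clamp xy mm [86.9067 -0.7676] tip z 73.7121539419001 F [1.5139 1.1995 4.9099] open 0.00033657722024608045
tool y in clamp deg -179.9878091668543 tilt [ 0.0007  0.0002 -1.    ]
```

```bash
python3 -m creep '{"linear":[[0,0,0.002],[0,0,0.002],[0,0,0.002],[0,0,0]],"yaw":[0,0,0,0],"gripper":[0,0,0,0]}' | grep ft; python3 st.py
```

```text
ft_force: [0.0, 0.4, 0.5]
t 10.15 clamp xy mm [86.7905 -0.2483] tip z 66.99175016223082 F [0.0471 0.3552 0.5274] open 0.00010773488211445328
tool y in clamp deg -179.98007239443686 tilt [-0.001  -0.0003 -1.    ]
```

```bash
python3 -m creep '{"linear":[[0,0,0.001],[0,0,0.001],[0,0,0]],"yaw":[0,0,0],"gripper":[0,0,0]}' | grep ft; python3 st.py
```

```text
ft_force: [-1.0, -0.7, -0.3]
t 10.45 clamp xy mm [86.9105 -0.3704] tip z 65.2454170480348 F [-0.9541 -0.6715 -0.2814] open 0.0002322194119450798
tool y in clamp deg -179.98000967753816 tilt [-0.0005 -0.0001 -1.    ]
```

```bash
python3 -m creep '{"linear":[[0,0,0.001],[0,0,0.001],[0,0,0]],"yaw":[0,0,0],"gripper":[0,0,0]}' | grep ft; python3 st.py
```

```text
ft_force: [1.1, -0.1, 1.2]
t 10.75 clamp xy mm [87.0145 -0.5094] tip z 63.5179864002481 F [ 1.1252 -0.1339  1.2374] open 9.850817361566439e-05
tool y in clamp deg -179.97732865427272 tilt [ 0.      0.0001 -1.    ]
```

```bash
python3 -m creep '{"linear":[[0,0,0.0008],[0,0,0],[0,0,0]],"yaw":[0,0,0],"gripper":[0,0,0]}' | grep ft; python3 st.py
```

```text
ft_force: [-1.9, -0.1, 4.9]
t 11.05 clamp xy mm [87.0588 -0.542 ] tip z 62.920876423368256 F [-1.8884 -0.0543  4.856 ] open 0.00010291610406903377
tool y in clamp deg -179.9763749063825 tilt [ 0.0002  0.0002 -1.    ]
```

Pressed onto the bumper (about 5 N). I'll lift off and check that it stays locked.

```bash
python3 -m creep '{"linear":[[0,0,-0.01],[0,0,-0.02],[0,0,-0.03],[0,0,-0.03],[0,0,0],[0,0,0]],"yaw":[0,0,0,0,0,0],"gripper":[0,0,0,0,0,0]}'|grep ft; python3 st.py;  python3 - <<'E'
from h import *
o=arm.get_obs();im=cams.capture("wrist");m=model("wrist",o)
sc=cams.capture("scene");cv2.imwrite("pics/s5.png",np.hstack([im[160:420,180:520],cv2.resize(sc[215:315,255:385],(340,260))])[:,:,::-1])
for n,c,z in(("red",RED,.05),("blue",BLUE,.06)):
    for b,s in blobs(im,*c,60): print(n,b,s,w2c(ray(m,*b,z)))
E
```

```text
ft_force: [-0.2, -0.5, -0.9]
t 11.65 clamp xy mm [86.9803 -0.5916] tip z 153.44527338959512 F [-0.2243 -0.5233 -0.9075] open -0.00034738535081717275
tool y in clamp deg -179.98058848110458 tilt [ 0.0012  0.0003 -1.    ]
red [226.3092 234.9218] [ 199  222   64   28 1381] [ 0.1456 -0.0015]
blue [305.9354 239.4497] [ 263  224   86   31 2493] [ 0.0927 -0.0014]
```

View pics/s5.png

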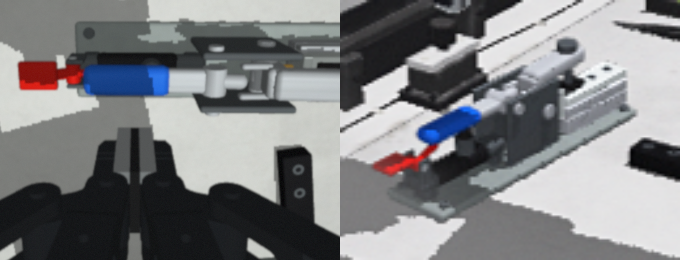

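The handle is level and locked with the hand off, and the jaw is shut on the dowel. Next is the release paddle.

```bash
python3 -m creep '{"linear":[[0.001,-0.035,0],[0,-0.035,0],[0,0,0.03],[0,0,0.03],[0,0,0.03],[0,0,0],[0,0,0]],"yaw":[0,0,0,0,0,0,0],"gripper":[0,0,0,0,0,0,0]}'|grep ft; python3 st.py
```

```text
ft_force: [-0.0, -0.3, 1.5]
t 12.45 clamp xy mm [156.9002  -1.3813] tip z 62.71264587324925 F [-0.0014 -0.3     1.4798] open 0.00019076438501834157
tool y in clamp deg -179.98376270311434 tilt [-0.0014 -0.0003 -1.    ]
```

```bash
python3 -m creep '{"linear":[[0,0,0.006],[0,0,0.004],[0,0,0.004],[0,0,0.003],[0,0,0.003],[0,0,0.003],[0,0,0],[0,0,0]],"yaw":[0,0,0,0,0,0,0,0],"gripper":[0,0,0,0,0,0,0,0]}'|grep ft; python3 st.py
python3 - <<'E'
from h import *
o=arm.get_obs();im=cams.capture("wrist");m=model("wrist",o)
for n,c,z in(("red",RED,.05),("blue",BLUE,.06),("blueopen",BLUE,.092)):
    for b,s in blobs(im,*c,60): print(n,b,s,w2c(ray(m,*b,z)))
E
```

```text
ft_force: [0.7, 5.7, 2.1]
t 13.25 clamp xy mm [157.6145  -1.6984] tip z 40.1649470754208 F [0.6559 5.7356 2.0517] open -3.00007329421179e-05
tool y in clamp deg -179.97150855449974 tilt [ 0.0011  0.0013 -1.    ]
red [379.4405 310.3715] [ 299  280  145   57 2234] [ 0.1331 -0.0051]
blue [603.2432 390.8371] [ 546  338   94  106 5739] [0.0496 0.023 ]
blueopen [603.2432 390.8371] [ 546  338   94  106 5739] [ 0.0776 -0.0018]
```

The handle has sprung open. It seems to lean lightly on the hand, so I'll move away in +x and then up.

```bash
python3 -m creep '{"linear":[[0,-0.006,-0.003],[0,-0.006,-0.005],[0,-0.004,-0.01],[0,0,-0.03],[0,0,-0.04],[0,0,-0.04],[0,0,0],[0,0,0],[0,0,0]],"yaw":[0,0,0,0,0,0,0,0,0],"gripper":[0,0,0,0,0,0,0,0,0]}'|grep ft; python3 st.py
python3 - <<'E'
from h import *
o=arm.get_obs();im=cams.capture("wrist");m=model("wrist",o)
for n,c,z in(("red",RED,.05),("blue",BLUE,.092)):
    for b,s in blobs(im,*c,60): print(n,b,s,w2c(ray(m,*b,z)))
sc=cams.capture("scene");t=cams.capture("top")
cv2.imwrite("pics/s6.png",np.vstack([cv2.resize(sc[180:370,150:450],(720,400)),cv2.resize(t[200:250,262:437],(720,200))])[:,:,::-1])
E
```

```text
ft_force: [-0.4, 0.7, -0.7]
t 14.2 clamp xy mm [173.003   -1.1308] tip z 167.02235714197636 F [-0.3936  0.6592 -0.6864] open -0.00010909343509542356
tool y in clamp deg -179.97299045224324 tilt [-0.0012 -0.0003 -1.    ]
red [358.9892 229.607 ] [ 328  217   84   27 1486] [ 0.1421 -0.0016]
blue [471.7225 251.7562] [ 442  229   62   47 1928] [0.0798 0.0006]
```

View pics/s6.png

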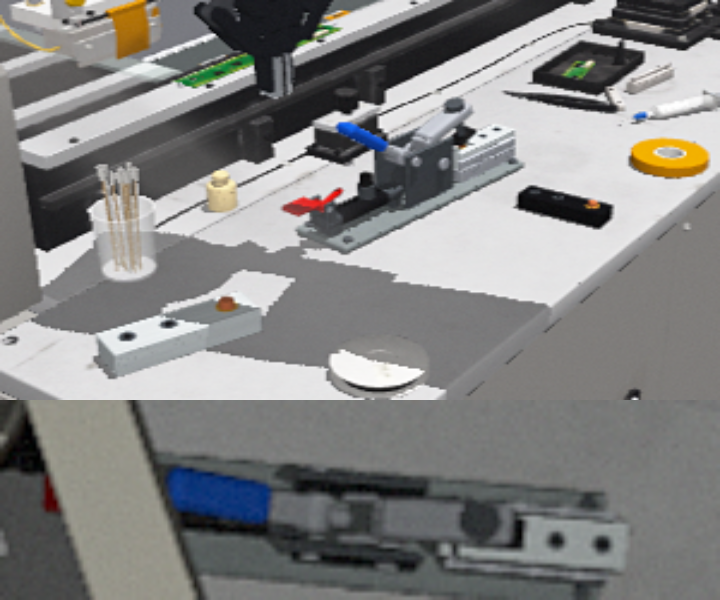

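The handle is open and the red lever is back up. The carrier is in place in its channel, the bystanders are untouched and the robot is clear. I'll hand the job in.

```bash
python3 -c "from rig import order; print(order.close_job())"
```

```text
the job is handed in; nothing more can be done
None
```

The job is handed in, but no verdict came back. The carrier was pressed on the stop screw at about 10 N, the handle locked by itself, and the release lever sprang the pliers open. The final pictures showed the carrier in its channel and the things around it undisturbed. The dowel's depth was not measured directly, only inferred from the handle locking with the jaw shut.

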